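# Index the welding turntable by one hole

### The job

Turn the welding turntable on to its next hole: with a fingertip press the plunger's cap right in, keep it in while you push the table round anticlockwise (seen from above) to the next hole in the ring, then let the plunger spring back up so that its pin locks the table there. Do it by pressing and pushing only: pick nothing up, let the bracket ride round standing in the middle of the table, and leave the other things on the bench where they are.

Things in the scene. Friction and masses are not known exactly. Their poses are not given: they have to be found in the camera images.
- index_base: Fixed round grey housing of the turntable, 300 mm across, 57 mm high, with four small feet reaching 173 mm from the axis. Its flat top ring has 8 round holes (14 mm, 45 degrees apart, on a circle of 126 mm radius). Origin: on the turning axis, at bench level; z up; x points at the hole where the plunger's pin stands at the start. Yaw may be anything.
- turntable (a joint): Turning of the dark steel table plate (216 mm across, top 74 mm above the bench) on the housing, rad: 0 at the start, positive anticlockwise seen from above, next hole at 0.785 (45 degrees), limits +-1.7. Stays where it is left; about 3 N at the cap turns it slowly. Locked while the pin is up in a hole.
- plunger (a joint): Travel of the spring plunger, m: 0 up, 0.012 fully in, straight down. Spring 6 N to start, 10 N fully in. The 12 mm round-nosed pin clears the hole from about 0.0095 on, so keep it fully in while turning. Let go within about 3 mm of a hole's centre, the nose finds the hole and pulls the table home; between holes it stays down at about 0.0095.
- cap_top (a point): Centre of the flat top of the plunger's aluminium push cap: a round disc 36 mm across that rides on the table plate, 86 mm from the turning axis, between axis and pin. Its top is 102 mm above the bench when up, 90 mm when fully pressed. A fingertip pressed on it also drags the table round by friction.
- lug (a point): Middle of the face of the push lug, an upright steel plate on the table just anticlockwise of the cap: 34 mm wide radially, 6 mm thick, top 122 mm above the bench. This face looks at the cap, 30 mm from the cap's centre, 112 mm above the bench; a finger on the cap can push against it.
- pin_tip (a point): Round nose of the plunger's pin, moving with the cap, 126 mm from the axis, 40 mm straight outward of the cap's centre; it peeps 3.5 mm out of its hole when up.
- next_hole (a point): Centre of the mouth of the next hole anticlockwise, 57 mm above the bench, fixed on the ring, 126 mm from the axis.
- bracket_mid (a point): Mid-height centre of the steel bracket that stands loose on the middle of the table plate and rides round with it: foot 56 x 44 mm, an upright plate at one end, 42 mm high in all, about 0.18 kg; its top is 116 mm above the bench. z axis up.
- tape: Bystander: grey roll of tape standing flat, 84 mm across, 48 mm high. Origin: underside, or middle of the length for lying tools.
- offcut: Bystander: offcut of square steel tube, 70 x 30 x 30 mm, lying. Origin: underside, or middle of the length for lying tools.
- water: Bystander: plain water bottle, 64 mm across, 190 mm high. Origin: underside, or middle of the length for lying tools.
- magnet: Bystander: dark flat welding magnet, 75 x 75 x 24 mm. Origin: underside, or middle of the length for lying tools.
- spanner: Bystander: open-ended spanner, lying. Origin: underside, or middle of the length for lying tools.
- boltcup: Bystander: aluminium cup, 76 mm across, 60 mm high. Origin: underside, or middle of the length for lying tools.
- block: Bystander: plain steel block, 50 x 40 x 30 mm. Origin: underside, or middle of the length for lying tools.
- bracket: The same bracket; origin at the centre of its underside.
Not all that is in view belongs to the job. Leave any orange look-alike of the bracket alone.

How it is judged:
On the way, in this order (a step that is already met when the one before it is completed fails the run):
1. the plunger is pressed in at the first hole by the fingers (value of joint plunger above 0.009 m and value of joint turntable between -0.15 and 0.15 rad and contact force between the fingers and plunger above 1 N), for 0.05 s.
2. the table is turned, plunger down, out of the first hole towards the next (value of joint plunger above 0.0075 m and value of joint turntable above 0.3 rad), for 0.05 s.
At the end, for the whole second after the job is handed in: Table at the next hole anticlockwise (0.785 rad within 0.035), plunger up (within 2 mm) with its pin within 4 mm of that hole; bracket at rest on the table, upright within 0.2 rad and within 30 mm of its middle. No bystander moved over 30 mm (value of joint turntable between 0.75 and 0.82 rad and value of joint plunger below 0.002 m and horizontal distance between pin_tip and next_hole below 0.004 m and not (z of bracket_mid in the frame of index_base above 0.11 m) and not (horizontal distance between bracket_mid and index_base above 0.03 m) and not (angle between bracket_mid's own z axis and vertical above 0.2 rad) and linear speed of bracket below 0.02 m/s); the robot touches nothing.
It fails at once if the bracket is lifted off the table (z of bracket_mid in the frame of index_base above 0.11 m).
It fails at once if the bracket is pushed off the middle of the table (horizontal distance between bracket_mid and index_base above 0.03 m).
It fails at once if the bracket is tipped (angle between bracket_mid's own z axis and vertical above 0.2 rad).
It fails at once if another thing on the bench is moved or lifted (distance of any of tape, offcut, water, magnet, spanner, boltcup, block from where it was at the start of the episode above 0.03 m).
It also fails if it takes over 38 s, if anything falls off the work surface, if the arm or the gripper's body presses on something with over 40 N, if the wrist force passes 120 N, or if a joint passes its speed limit or range.

### The arm

A 6-joint arm with a two-finger parallel gripper is mounted at the origin on the work surface. World frame = base frame: x ahead of the robot, y to its left, z up, the work surface at z = 0. Lengths are in m, angles in rad, forces in N, time in s.
With the tool pointing down it reaches from about 0.35 to 0.775 m from the base axis. Payload 5.5 kg.
Tool frame: the origin (TCP) lies on the centre line of the jaws, within the pads' length; the fingertips stand 11 mm ahead of it and the grasp point (between the pads) lies 8 mm behind it; z points along the fingers, y is the direction in which the jaws open and shut (so a half turn about z gives the same grasp; the last joint's range is limited). The gripper opens to 85 mm and grips with 20 to 120 N. Pads are 22 mm wide; open, the fingers measure 114 mm over their backs; the gripper's body (76 mm by 85 mm) begins 54 mm behind the grasp point. The pads swing forward as they close: fully open they stand 13 mm farther back than shut.
Start: joints at [1.017, 0.313, 0.046, 1.304, 0, 1.431], TCP at [0.231, 0.527, 0.242] pointing down, gripper open.
Joint ranges: [-2.76, 2.76], [-0.86, 1.69], [-1.03, 1.26], [-2.2, 2.34], [-1.47, 1.5], [-3.14, 3.14]. Speed limits (rad/s): [2.57, 2.57, 3.14, 3.14, 3.14, 3.14].

### API

Orientations are given as a unit quaternion [w, x, y, z].
In Python, from workcell import env, imaging, order gives the robot as it stands. The module is installed in compiled form; this text tells all that it offers.
- The arm moves only by the tool move_arm, never from a script. Its argument "deltas" is one flat list of numbers, 7 for each row, row after row: the gripper's target within -1 to 1 (shut at 1, half-way at 0, fully open at -1), then the shift along the tool's x, y, z in m, then the turn, a rotation vector about the tool's x, y, z in degrees. In form: [jaw, tx, ty, tz, ax, ay, az, jaw, tx, ty, tz, ax, ay, az, ...]. A call has 1 to 10 rows; each row shifts and turns the commanded pose from where the row before left it, along the tool's axes as they then stand; what a row does not reach is not made up. A row lasts 1/8 s, in which the tool goes at most 62.5 mm and 10.7 degrees, less where a joint would pass 70% of its speed; a pose out of reach is approached as far as the arm can. A call is refused whole if a number of a shift passes 0.0625 or a number of a turn 10.7, either way. A call with a gripper value outside its range is refused whole. The fingers move at their own pace and stop on an object; "squeeze" is the grip in N (left out, the last holds). Time passes only in rows, so rows that do not move let the fingers close. It gives the time, the measured TCP pose, the force and the opening at its end, in the units of the state.
- env.get_state(): the state, without advancing time (a new reading comes with each control period).
- imaging.read_camera(name): name is "side" or "top" or "wrist"; returns a dict with "img" (384x512x3 uint8, red, green, blue), "z_map" (384x512 float32, m along the optical axis (not along the pixel's ray), 0 where there is no reading), "fx", "fy", "cx", "cy" (pixels), "rvec" (rotation vector, rad) and "tvec" (3), from world to camera coordinates, as OpenCV has them. Camera axes: x right, y down, z forward; pixel columns grow to the right and rows downward; lengths in m; the calibration is good to about 2 mm. A picture is of the moment at which its call begins.
- order.hand_in(): hands the job in, once; it reports no verdict.
Trained networks look in a picture, given as the dict that the camera call returned (one of the last four; its "shot" number tells which), for a name from the list of things; names that differ only in an ending like _2 or _b are one class to them, and where a whole thing is asked for, a point or a joint stands for the part that bears it (a point fixed in the world has none). Each returns a list of dicts, best first, with "confidence" (0 to 1); they miss things now and then, are a little off and sometimes report something else, mostly with a low value. They report only what shows in the picture. A call takes as long as a camera call. They do not tell look-alikes from the thing itself.
- imaging.recognise(picture, thing): "centre" ([column, row] in pixels, amid what is visible of it).
- imaging.cut_out(picture, thing): "mask" (384x512 bool, what is visible of it) and "centre" ([column, row] in pixels, amid what is visible of it).
The state is a dict: "clock": time; "joint_pos": joint angles; "qvel": joint speeds; "tau": joint torques, N m; "tcp_pos": TCP position; "orientation": TCP orientation; "wrist_force": force on the tool from outside, world axes, zero at the start; "ft_torque": the same for the moment, N m; "finger_gap": finger opening in m.
Only numpy, scipy, OpenCV 4.12 (cv2) and the standard library are available. Lean on these libraries where they do the work, as an engineer would, in place of code of your own. Each camera call takes 0.05 s, during which the arm holds its last target.

## Working session

There is one attempt and no reset: what is moved stays moved. The work goes in short steps, Python scripts to look and compute and a tool call to move; the robot and the scene stay as the last step left them, time stands still between calls to the robot, and variables do not carry over. Pictures are saved under pics/ and viewed, and the job is handed in when it is done.

Besides the shell and the picture viewer there is one more tool, called by a JSON object that holds its "method" and its "body", one argument or row to a line. move_arm: Moves the arm, as the interface text tells. Its arguments: {"type":"object","properties":{"deltas":{"type":"array"},"squeeze":{"type":"number"}},"required":["deltas"]}

```bash
mkdir -p pics; ls; cat > h.py <<'E'
import numpy as np, cv2
from workcell import env, imaging, order
def save(p,name): cv2.imwrite('pics/'+name+'.png',p['img'][:,:,::-1])
def crop(p,name,c,r,w=60,s=5):
    c,r=int(c),int(r); i=p['img'][max(0,r-w):r+w,max(0,c-w):c+w,::-1]
    cv2.imwrite('pics/'+name+'.png',cv2.resize(i,None,fx=s,fy=s,interpolation=cv2.INTER_CUBIC))
def world(p,uv,z=None,d=None):
    R=cv2.Rodrigues(np.array(p['rvec'],float))[0];t=np.array(p['tvec'],float).ravel()
    ray=np.array([(uv[0]-p['cx'])/p['fx'],(uv[1]-p['cy'])/p['fy'],1.])
    o=-R.T@t; v=R.T@ray
    if z is not None: return o+v*(z-o[2])/v[2]
    if d is None: d=p['z_map'][int(round(uv[1])),int(round(uv[0]))]
    return o+v*d
def proj(p,X):
    return cv2.projectPoints(np.array(X,float).reshape(-1,3),np.array(p['rvec'],float),np.array(p['tvec'],float),np.array([[p['fx'],0,p['cx']],[0,p['fy'],p['cy']],[0,0,1.]]),None)[0].reshape(-1,2)
E
python3 - <<'E'
from h import *
np.set_printoptions(precision=4,suppress=True)
s=env.get_state();print({k:np.round(v,3) for k,v in s.items()})
for n in ['top','side']:
    p=imaging.read_camera(n);save(p,n+'0')
    for t in ['index_base','cap_top','lug','pin_tip','next_hole','bracket_mid','tape','water','boltcup']:
        print(n,t,[(np.round(r['centre'],1),round(r['confidence'],2),world(p,r['centre'])) for r in imaging.recognise(p,t)[:3]])
E
```

```text
pics
{'clock': np.float64(0.0), 'joint_pos': array([ 1.017,  0.314,  0.045,  1.304, -0.   ,  1.431]), 'qvel': array([ 0.002, -0.002, -0.   ,  0.002,  0.001,  0.002]), 'tau': array([ -0.   , -48.062,  29.854,   0.019,  -0.   ,   0.   ]), 'tcp_pos': array([0.231, 0.526, 0.241]), 'orientation': array([-0.   ,  0.205,  0.979, -0.001]), 'wrist_force': array([0.314, 1.103, 0.474]), 'ft_torque': array([ 0.023, -0.003,  0.008]), 'finger_gap': np.float64(0.085)}
top index_base [(array([274.1, 195.6]), 0.88, array([ 0.5608, -0.0752,  0.0712])), (array([105.3, 253.8]), 0.5, array([0.3819, 0.4517, 0.1298]))]
top cap_top [(array([288.8, 209.8]), 0.43, array([ 0.5075, -0.1191,  0.1009]))]
top lug [(array([278.7, 195.2]), 0.65, array([ 0.56  , -0.0898,  0.0801]))]
top pin_tip []
top next_hole [(array([272.6, 193.9]), 0.62, array([ 0.5635, -0.0696,  0.087 ]))]
top bracket_mid [(array([275.5, 192.2]), 0.79, array([ 0.5708, -0.0798,  0.0774])), (array([279.4, 121.5]), 0.69, array([ 0.8401, -0.1067,  0.0143])), (array([194.9, 185.7]), 0.69, array([0.6144, 0.1948, 0.0104]))]
top tape [(array([331.3, 157
[... 621 characters left out ...]
5, array([ 0.492 , -0.1199,  0.1009]))]
side next_hole [(array([264.6, 220.8]), 0.82, array([ 0.566 , -0.134 ,  0.0713])), (array([186.9,  97.6]), 0.6, array([0.3868, 0.4487, 0.0988]))]
side bracket_mid [(array([346.2, 209.1]), 0.77, array([ 0.8259, -0.113 ,  0.0405])), (array([221.2, 148.7]), 0.75, array([0.4833, 0.2323, 0.0257])), (array([259.3, 153.5]), 0.65, array([0.6156, 0.2052, 0.0057]))]
side tape [(array([315.1, 269. ]), 0.63, array([ 0.6859, -0.2749,  0.0014])), (array([263.9, 204. ]), 0.56, array([ 0.5709, -0.0952,  0.1   ]))]
side water [(array([184.8,  97.6]), 0.82, array([0.3793, 0.4412, 0.1052]))]
side boltcup [(array([277.4, 332.2]), 0.96, array([ 0.5416, -0.4325,  0.0023]))]
```

```bash
python3 - <<'E'
import cv2
a=cv2.imread('pics/top0.png');cv2.imwrite('pics/top0c.png',cv2.resize(a[130:260,200:350],None,fx=5,fy=4.5,interpolation=cv2.INTER_CUBIC))
a=cv2.imread('pics/side0.png');cv2.imwrite('pics/side0c.png',cv2.resize(a[150:280,180:340],None,fx=5,fy=4.5,interpolation=cv2.INTER_CUBIC))
E
```

```text
(no output)
```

View pics/top0.png

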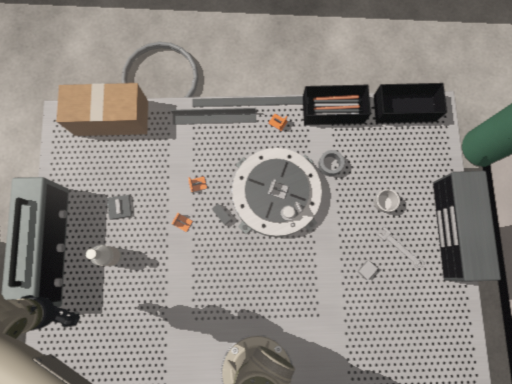

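View pics/side0.png

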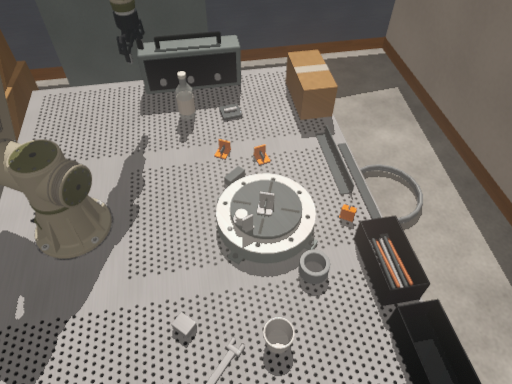

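```bash
sleep 0
```

```text
(no output)
```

View pics/top0c.png

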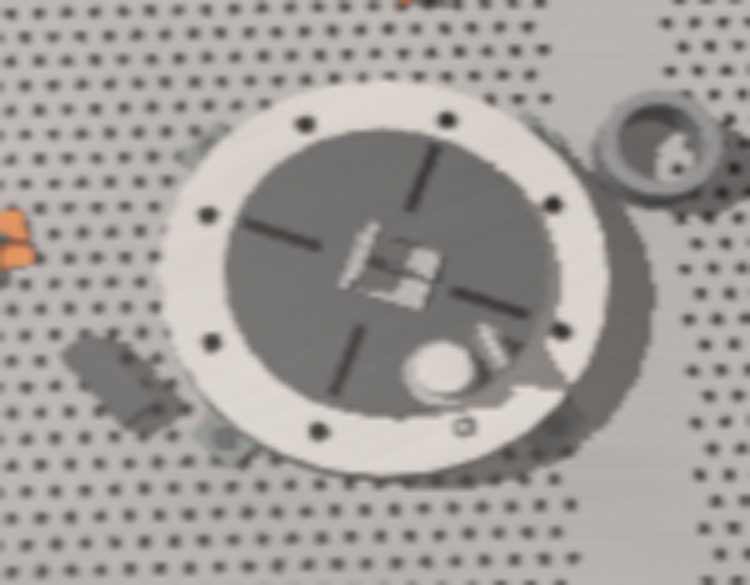

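View pics/side0c.png

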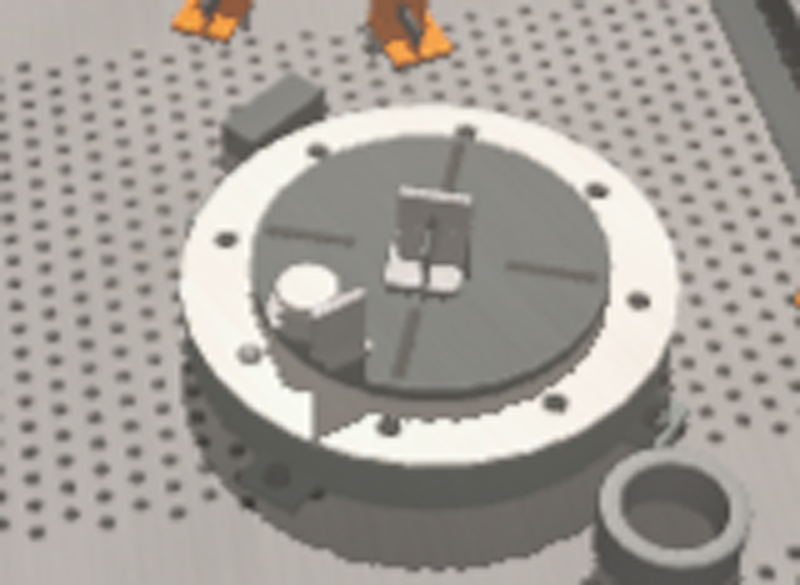

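The top view shows the turntable at about (274,194). The cap is at (288,211), the pin nose at (293,225) and the lug at (298,207). The steel bracket is at (276,191). Bracket look-alikes, all orange and on the bench: (279,122), (198,185) and (183,222). The one to keep on the table is the grey one. Cap look-alikes: the boltcup (388,202) and the tape (331,163), neither of which is on the table. I'll fit the geometry next.

```bash
python3 - <<'E'
from h import *
from scipy.optimize import least_squares
np.set_printoptions(precision=4,suppress=True)
def fit(p,U,zs,first):
    W=np.array([world(p,u,z=z)[:2] for u,z in zip(U,zs)])
    k=np.arange(8)
    f=lambda q:(np.c_[q[0]+.126*np.cos(q[2]+k*np.pi/4),q[1]+.126*np.sin(q[2]+k*np.pi/4)]-W).ravel()
    r=least_squares(f,[.56,-.075,first]);print(r.x,np.degrees(r.x[2]),r.fun.reshape(-1,2)*1000);return r.x
p=imaging.read_camera('top')
C=np.array([(464,427),(562,331),(553,204),(447,119),(306,124),(207,214),(212,342),(319,431)],float)
U=np.c_[200+C[:,0]/5-.4,130+C[:,1]/4.5-.4]
a=fit(p,U,[.0605]+[.057]*7,-2.3)
q=imaging.read_camera('side')
C=np.array([(250,353),(388,426),(554,403),(638,300),(597,190),(466,132),(319,150),(227,239)],float)
U=np.c_[180+C[:,0]/5-.4,150+C[:,1]/4.5-.4]
b=fit(q,U,[.0605]+[.057]*7,-2.3)
for m in (a,b):
    print('cap',m[:2]+.086*np.array([np.cos(m[2]),np.sin(m[2])]))
# cap by depth points at z~.102
for n,pp in (('top',p),('side',q)):
    v,u=np.mgrid[150:260,180:340];R=np.array([world(pp,(x,y)) for x,y in zip(u.ravel(),v.ravel())])
    d=np.hypot(*(R[:,:2]-a[:2]).T)
    s=(abs(R[:,2]-.102)<.004)&(d<.12)&(d>.05);print(n,s.sum(),np.median(R[s],0),R[s].mean(0))
    s=(R[:,2]>.108)&(d<.12)&(d>.05);print(' lug',s.sum(),R[s].mean(0) if s.any() else '',R[s][:,2].max() if s.any() else '')
    s=(R[:,2]>.085)&(d<.05);print(' bracket',s.sum(),R[s].mean(0),R[s].min(0),R[s].max(0))
# things near
    s=(d>.14)&(R[:,2]>.02); print('others near', R[s].min(0) if s.any() else '', R[s].max(0) if s.any() else '')
c=proj(p,[a[0]+.086*np.cos(a[2]),a[1]+.086*np.sin(a[2]),.102])[0];print(c)
crop(p,'capcrop',c[0],c[1],25,12)
E
```

```text
[ 0.5817 -0.0841 -2.7417] -157.08850402648523 [[ 0.9945 -0.7266]
 [-0.2125  0.2855]
 [-0.3813  0.0321]
 [-0.5599  0.0029]
 [ 0.1861  0.4041]
 [-0.4597 -0.5641]
 [ 0.1648  0.1078]
 [ 0.268   0.4582]]
[ 0.5794 -0.0835 -2.7395] -156.96441710308576 [[ 0.0004  1.1719]
 [ 0.1121 -0.6244]
 [ 0.7828  0.1147]
 [ 0.2406 -0.6443]
 [-0.2995 -0.289 ]
 [ 0.1921  0.2909]
 [-0.7416 -0.1993]
 [-0.2867  0.1795]]
cap [ 0.5025 -0.1176]
cap [ 0.5002 -0.1171]
top 87 [ 0.5027 -0.1163  0.1014] [ 0.5022 -0.1172  0.1016]
 lug 29 [ 0.5137 -0.1447  0.1196] 0.12853242263314324
 bracket 56 [ 0.5807 -0.0746  0.1044] [ 0.5642 -0.1001  0.0851] [ 0.6042 -0.0569  0.1191]
others near [ 0.3102 -0.3074  0.02  ] [0.7236 0.2429 1.398 ]
side 116 [ 0.5014 -0.1193  0.1014] [ 0.5015 -0.1223  0.1015]
 lug 53 [ 0.512  -0.1485  0.1174] 0.12518924521498698
 bracket 137 [ 0.5815 -0.0725  0.1025] [ 0.5621 -0.104   0.0851] [ 0.6021 -0.0591  0.1195]
others near [ 0.4111 -0.7963  0.02  ] [0.8838 0.2313 1.0135]
[288.4301 211.3296]
```

View pics/capcrop.png

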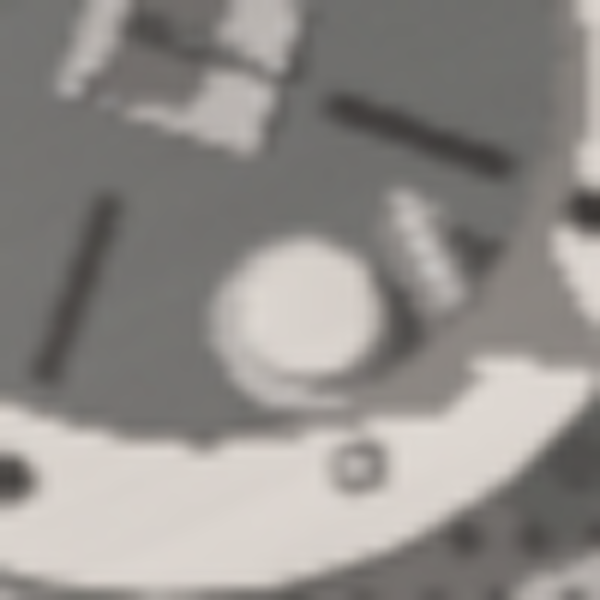

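The holes and depth from both cameras agree. The axis is at (0.581,-0.084), x points at -157°, and the cap is at (0.502,-0.117) with its top at 0.1015. Plan: shut the fingers, put them above the cap about 13 mm towards the lug with tool -x along the anticlockwise tangent, then press.

{"method": "move_arm", "body": {
  "deltas": [1, -0.043, -0.041, 0, 0, 0, 0, 1, -0.043, -0.041, 0, 0, 0, 0, 1, -0.043, -0.041, 0, 0, 0, 0, 1, -0.043, -0.041, 0, 0, 0, 0, 1, -0.043, -0.041, 0, 0, 0, 0, 1, -0.043, -0.041, 0, 0, 0, 0, 1, -0.043, -0.041, 0, 0, 0, 0, 1, -0.043, -0.041, 0, 0, 0, 0, 1, -0.043, -0.041, 0, 0, 0, 0, 1, -0.043, -0.041, 0, 0, 0, 0],
  "squeeze": 60
}}

```text
clock: 2.35
tcp_pos: [0.4607, -0.0238, 0.2426]
orientation: [0.001, 0.206, 0.979, 0.0]
wrist_force: [0.6, 0.9, -0.3]
finger_gap: -0.0003
```

{"method": "move_arm", "body": {
  "deltas": [1, -0.043, -0.041, 0, 0, 0, 0, 1, -0.043, -0.041, 0, 0, 0, 0, 1, 0, 0, 0, 0, 0, 8.7, 1, 0, 0, 0, 0, 0, 8.7, 1, 0, 0, 0, 0, 0, 8.7, 1, 0, 0, 0, 0, 0, 8.7, 1, 0, 0, 0, 0, 0, 8.7, 1, 0, 0, 0.04, 0, 0, 0, 1, 0, 0, 0.03, 0, 0, 0, 1, 0, 0, 0, 0, 0, 0]
}}

```text
clock: 3.6
tcp_pos: [0.5041, -0.1307, 0.1702]
orientation: [-0.002, 0.553, 0.833, -0.0]
wrist_force: [-1.1, -0.7, 0.6]
finger_gap: 0.0002
```

```bash
cat > st.py <<'E'
from h import *
np.set_printoptions(precision=4,suppress=True)
from scipy.spatial.transform import Rotation as Ro
AX=np.array([.581,-.084]);PHI=-2.741
def rep():
    s=env.get_state();q=s['orientation'];R=Ro.from_quat([q[1],q[2],q[3],q[0]]).as_matrix()
    d=s['tcp_pos'][:2]-AX
    print('t',s['clock'],'tcp',s['tcp_pos'],'F',s['wrist_force'],'gap',s['finger_gap'],'xyaw',np.degrees(np.arctan2(R[1,0],R[0,0])),'tilt',R[:,2])
    print('r',np.hypot(*d),'ang from start deg',np.degrees(np.arctan2(d[1],d[0])-PHI))
    print('in tool frame: axis->tcp', R[:2,:2].T@d)
E
python3 - <<'E'
from st import *
rep()
for n in ['wrist','side','top']:
    p=imaging.read_camera(n)
    if n=='side': crop(p,'side1',250,200,50,8)
    elif n=='top': crop(p,'top1',280,200,50,8)
    else: save(p,'wrist1')
E
```

```text
t 3.6 tcp [ 0.5041 -0.1307  0.1702] F [-1.0636 -0.6516  0.6285] gap 0.00020785004552773432 xyaw 112.78996626030775 tilt [-0.0045  0.002  -1.    ]
r 0.08998620523172873 ang from start deg 8.33329109425004
in tool frame: axis->tcp [-0.0133 -0.089 ]
```

View pics/wrist1.png

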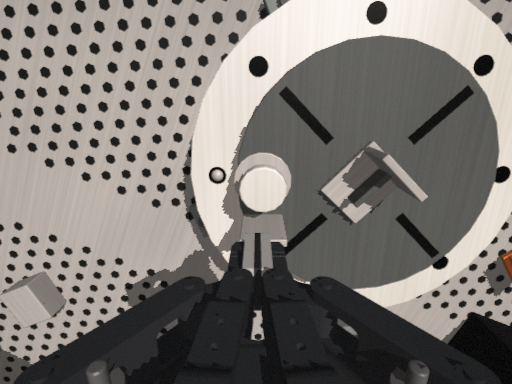

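View pics/side1.png

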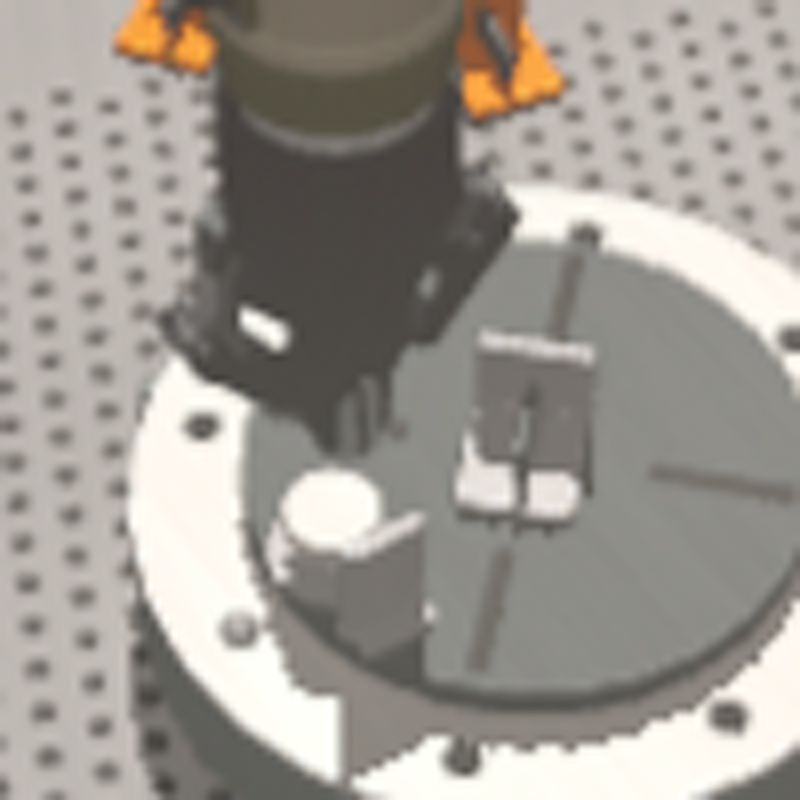

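View pics/top1.png

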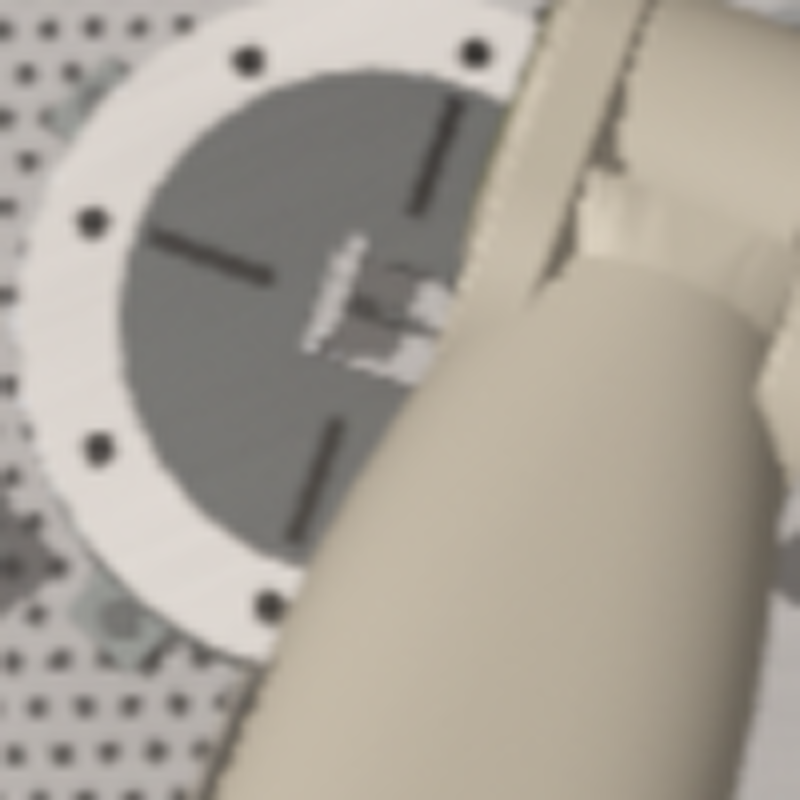

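The wrist view shows the pin nose at (217,175), the cap at (263,183), the lug at (262,240) and the shut fingertips at (258,235), so fingers and lug line up. Next I correct 3 mm inward and descend.

{"method": "move_arm", "body": {
  "deltas": [1, 0, 0.003, 0.02, 0, 0, 0, 1, 0, 0, 0.02, 0, 0, 0, 1, 0, 0, 0.012, 0, 0, 0, 1, 0, 0, 0, 0, 0, 0]
}}

```text
clock: 4.25
tcp_pos: [0.5086, -0.1303, 0.1204]
orientation: [-0.0, 0.553, 0.833, 0.0]
wrist_force: [0.4, 0.3, 0.1]
finger_gap: 0.0002
```

```bash
python3 - <<'E'
from st import *
rep()
for n in ['wrist','side']:
    p=imaging.read_camera(n)
    if n=='side': crop(p,'side2',245,205,35,10)
    else: crop(p,'wrist2',258,200,90,4)
E
```

```text
t 4.25 tcp [ 0.5086 -0.1303  0.1204] F [0.3759 0.2925 0.0957] gap 0.00024624838098345254 xyaw 112.78993868668032 tilt [-0.0002  0.0002 -1.    ]
r 0.08591764526444318 ang from start deg 9.644730487279817
in tool frame: axis->tcp [-0.0146 -0.0847]
```

View pics/wrist2.png

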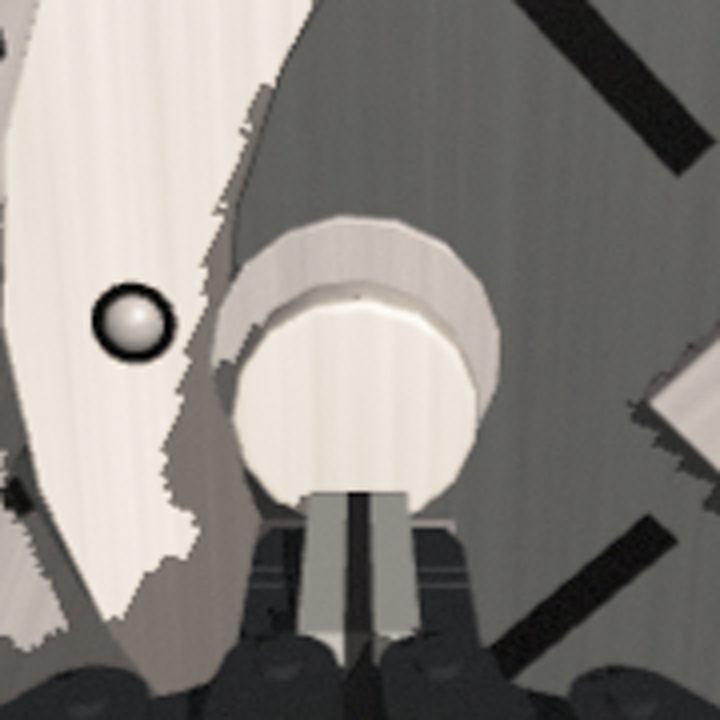

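View pics/side2.png

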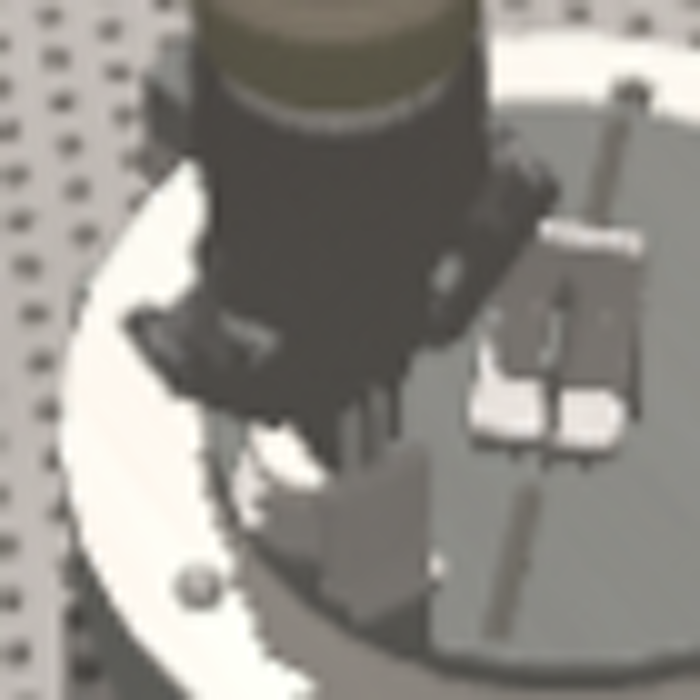

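The fingers are 8 mm above the cap, overlapping its lug-side half, with about 4 mm to the lug. I'll ease 2 mm back from the lug and press.

{"method": "move_arm", "body": {
  "deltas": [1, 0.002, -0.001, 0.006, 0, 0, 0, 1, 0, 0, 0.004, 0, 0, 0, 1, 0, 0, 0.003, 0, 0, 0, 1, 0, 0, 0, 0, 0, 0]
}}

```text
clock: 4.85
tcp_pos: [0.5072, -0.1289, 0.1079]
orientation: [0.0, 0.553, 0.833, 0.0]
wrist_force: [-1.2, 0.6, 7.0]
finger_gap: 0.0
```

```bash
python3 - <<'E'
from st import *
rep()
E
```

```text
t 4.85 tcp [ 0.5072 -0.1289  0.1079] F [-1.1821  0.6483  7.0053] gap 3.008724702898275e-05 xyaw 112.79578293979846 tilt [ 0.0009 -0.0002 -1.    ]
r 0.08639499128746428 ang from start deg 8.336115916701376
in tool frame: axis->tcp [-0.0128 -0.0854]
```

{"method": "move_arm", "body": {
  "deltas": [1, 0, 0, 0.003, 0, 0, 0, 1, 0, 0, 0.003, 0, 0, 0, 1, 0, 0, 0.002, 0, 0, 0, 1, 0, 0, 0, 0, 0, 0]
}}

```text
clock: 5.35
tcp_pos: [0.5075, -0.1294, 0.1009]
orientation: [0.001, 0.554, 0.833, -0.0]
wrist_force: [-3.1, -0.8, 11.8]
finger_gap: -0.0
```

```bash
python3 - <<'E'
from st import *
rep()
p=imaging.read_camera('wrist');crop(p,'wrist3',258,200,90,4)
E
```

```text
t 5.35 tcp [ 0.5075 -0.1294  0.1009] F [-3.1465 -0.7981 11.7901] gap -3.306140760133446e-05 xyaw 112.7839407025065 tilt [ 0.0019 -0.0016 -1.    ]
r 0.08640004805799115 ang from start deg 8.762812318733678
in tool frame: axis->tcp [-0.0134 -0.0854]
```

View pics/wrist3.png

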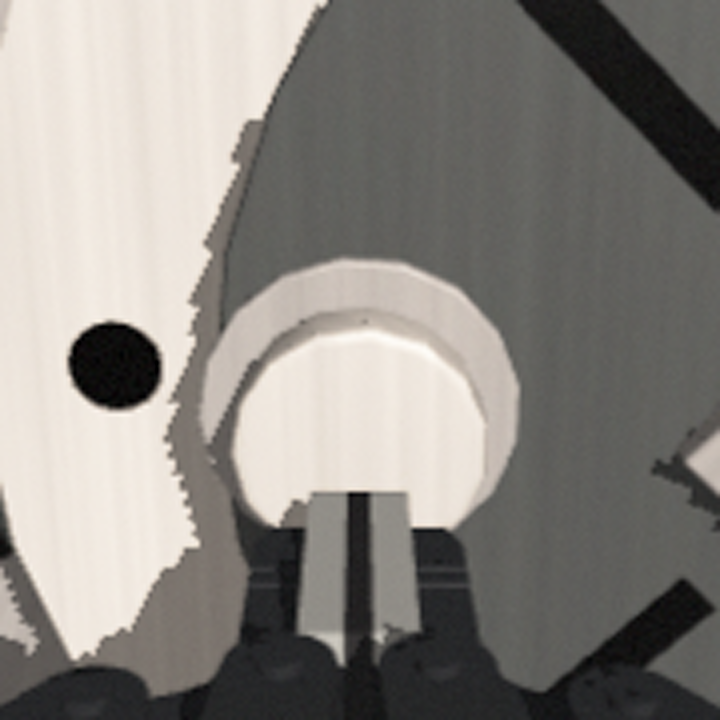

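The pin has gone down: its hole shows dark at crop (115,365). Tip height is 0.090 at 12 N, so the plunger is fully in. I'll add a little press, then turn along the arc.

{"method": "move_arm", "body": {
  "deltas": [1, 0, 0, 0.0015, 0, 0, 0, 1, 0, 0, 0, 0, 0, 0, 1, -0.0022, 0.0004, 0, 0, 0, -1.5, 1, -0.0022, 0.0004, 0, 0, 0, -1.5, 1, -0.0022, 0.0004, 0, 0, 0, -1.5, 1, -0.0022, 0.0004, 0, 0, 0, -1.5, 1, -0.0022, 0.0004, 0, 0, 0, -1.5, 1, -0.0022, 0.0004, 0, 0, 0, -1.5]
}}

```text
clock: 6.4
tcp_pos: [0.5162, -0.1406, 0.1008]
orientation: [0.002, 0.486, 0.874, -0.0]
wrist_force: [-3.9, -0.7, 19.1]
finger_gap: -0.0003
```

```bash
python3 - <<'E'
from st import *
rep()
p=imaging.read_camera('wrist');crop(p,'wrist4',258,200,90,4)
E
```

```text
t 6.4 tcp [ 0.5162 -0.1406  0.1008] F [-3.9137 -0.7095 19.0925] gap -0.00026254599530765464 xyaw 121.82871025926738 tilt [ 0.0038 -0.0028 -1.    ]
r 0.08604665399997215 ang from start deg 18.22207003458734
in tool frame: axis->tcp [-0.014  -0.0849]
```

View pics/wrist4.png

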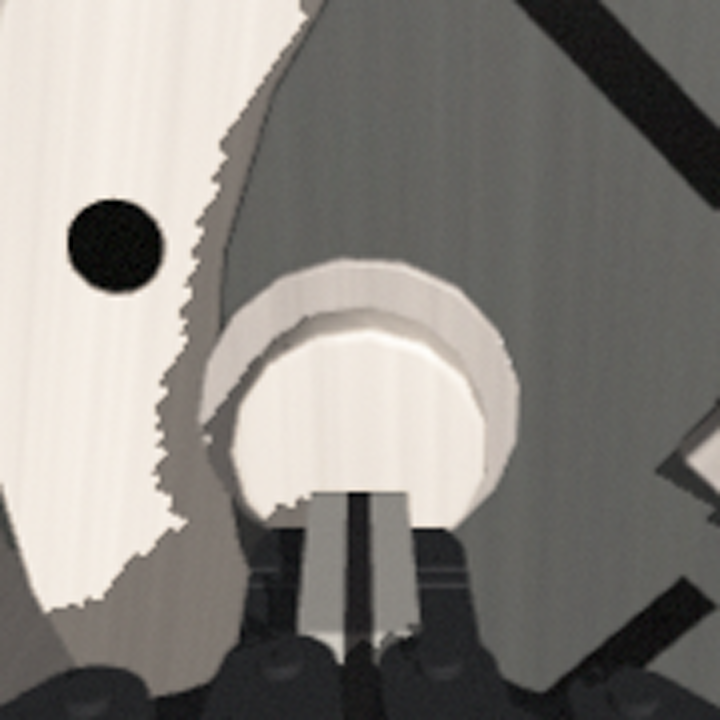

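The cap has not moved in the wrist view, so the table is turning with the finger without slip, about 9° so far. Continuing.

{"method": "move_arm", "body": {
  "deltas": [1, -0.0022, 0.0004, 0, 0, 0, -1.5, 1, -0.0022, 0.0004, 0, 0, 0, -1.5, 1, -0.0022, 0.0004, 0, 0, 0, -1.5, 1, -0.0022, 0.0004, 0, 0, 0, -1.5, 1, -0.0022, 0.0004, 0, 0, 0, -1.5, 1, -0.0022, 0.0004, 0, 0, 0, -1.5, 1, -0.0022, 0.0004, 0, 0, 0, -1.5, 1, -0.0022, 0.0004, 0, 0, 0, -1.5, 1, -0.0022, 0.0004, 0, 0, 0, -1.5, 1, -0.0022, 0.0004, 0, 0, 0, -1.5]
}}

```text
clock: 7.7
tcp_pos: [0.5335, -0.1552, 0.1009]
orientation: [0.003, 0.368, 0.93, -0.0]
wrist_force: [-3.3, 0.7, 17.5]
finger_gap: 0.0003
```

```bash
python3 - <<'E'
from st import *
rep()
p=imaging.read_camera('wrist');crop(p,'wrist5',258,200,90,4)
E
```

```text
t 7.7 tcp [ 0.5335 -0.1552  0.1009] F [-3.2513  0.7182 17.5167] gap 0.00028263041024305965 xyaw 136.8401344247191 tilt [ 0.0047 -0.0025 -1.    ]
r 0.0855845144981123 ang from start deg 33.31323455148951
in tool frame: axis->tcp [-0.014  -0.0844]
```

View pics/wrist5.png

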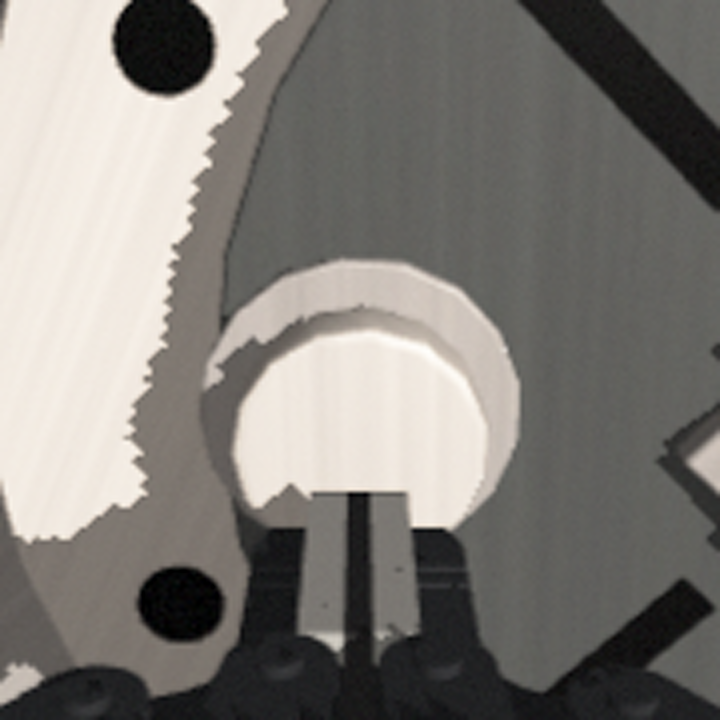

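{"method": "move_arm", "body": {
  "deltas": [1, -0.0022, 0.0004, 0, 0, 0, -1.5, 1, -0.0022, 0.0004, 0, 0, 0, -1.5, 1, -0.0022, 0.0004, 0, 0, 0, -1.5, 1, -0.0022, 0.0004, 0, 0, 0, -1.5, 1, -0.0022, 0.0004, 0, 0, 0, -1.5, 1, -0.0022, 0.0004, 0, 0, 0, -1.5, 1, -0.0022, 0.0004, 0, 0, 0, -1.5, 1, -0.0022, 0.0004, 0, 0, 0, -1.5, 1, -0.0022, 0.0004, 0, 0, 0, -1.5, 1, -0.0022, 0.0004, 0, 0, 0, -1.5]
}}

```text
clock: 9.0
tcp_pos: [0.5536, -0.1647, 0.1008]
orientation: [0.003, 0.243, 0.97, -0.0]
wrist_force: [-3.0, 1.0, 15.6]
finger_gap: 0.0002
```

{"method": "move_arm", "body": {
  "deltas": [1, -0.0022, 0.0004, 0, 0, 0, -1.5, 1, -0.0022, 0.0004, 0, 0, 0, -1.5, 1, -0.0022, 0.0004, 0, 0, 0, -1.5, 1, -0.0022, 0.0004, 0, 0, 0, -1.4, 1, 0, 0, 0, 0, 0, 0]
}}

```text
clock: 9.62
tcp_pos: [0.5627, -0.1672, 0.1009]
orientation: [0.003, 0.193, 0.981, -0.0]
wrist_force: [-0.1, 0.5, 15.4]
finger_gap: 0.0002
```

```bash
python3 - <<'E'
from st import *
rep()
p=imaging.read_camera('wrist');crop(p,'wrist6',258,200,90,4)
p=imaging.read_camera('side');crop(p,'side6',258,210,45,8)
E
```

```text
t 9.625 tcp [ 0.5627 -0.1672  0.1009] F [-0.1482  0.4984 15.3565] gap 0.00020814183029716217 xyaw 157.7186079007145 tilt [ 0.0058 -0.0019 -1.    ]
r 0.08515201903557236 ang from start deg 54.61333395165393
in tool frame: axis->tcp [-0.0146 -0.0839]
```

View pics/wrist6.png

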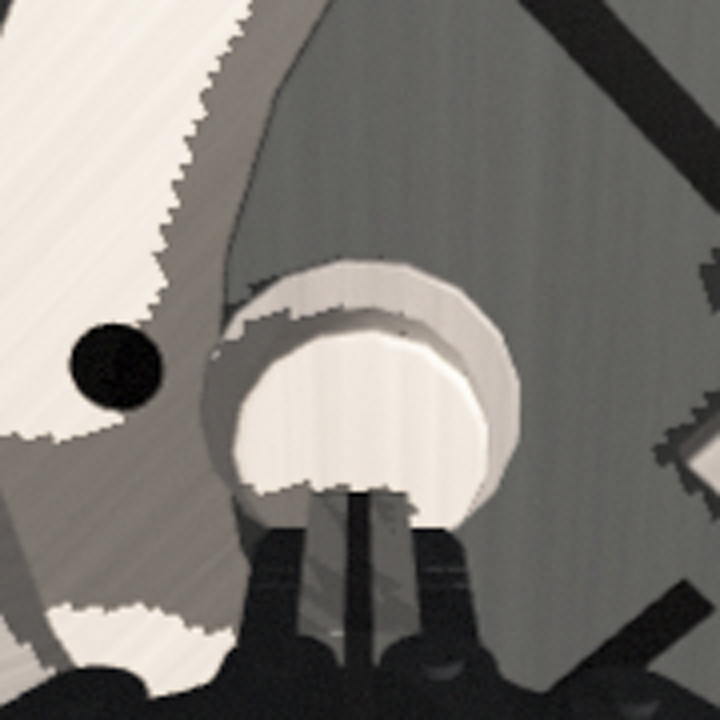

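View pics/side6.png

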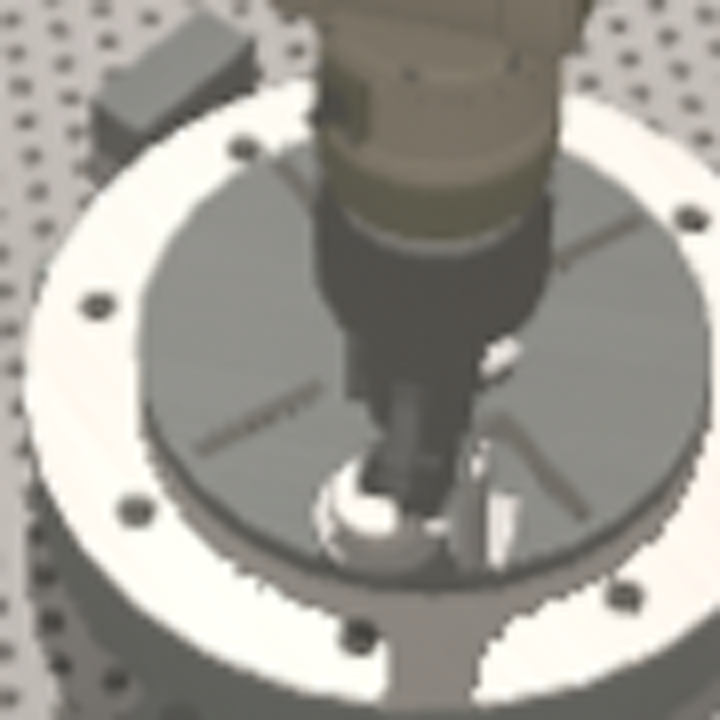

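The next hole is now at crop (116,366), where the first hole was at (115,365), and the cap sits in the same place. The table is aligned to well under 1 mm. Lifting straight up.

{"method": "move_arm", "body": {
  "deltas": [1, 0, 0, -0.003, 0, 0, 0, 1, 0, 0, -0.004, 0, 0, 0, 1, 0, 0, -0.005, 0, 0, 0, 1, 0, 0, -0.006, 0, 0, 0, 1, 0, 0, -0.02, 0, 0, 0, 1, 0, 0, -0.04, 0, 0, 0, 1, 0, 0, 0, 0, 0, 0]
}}

```text
clock: 10.6
tcp_pos: [0.5619, -0.1672, 0.1787]
orientation: [0.002, 0.193, 0.981, -0.001]
wrist_force: [-0.2, 0.4, -1.1]
finger_gap: -0.0001
```

```bash
python3 - <<'E'
from st import *
rep()
p=imaging.read_camera('wrist');save(p,'wrist7')
q=imaging.read_camera('side')
v,u=np.mgrid[150:280,180:340];R=np.array([world(q,(x,y)) for x,y in zip(u.ravel(),v.ravel())])
crop(q,'side7',258,210,45,8)
for pp in (p,):
    v,u=np.mgrid[0:384:2,0:512:2];R=np.array([world(pp,(x,y)) for x,y in zip(u.ravel(),v.ravel())])
    d=R[:,:2]-AX;r=np.hypot(*d.T);a=np.degrees(np.arctan2(d[:,1],d[:,0])-PHI)
    s=(abs(r-.086)<.02)&(R[:,2]>.085)&(R[:,2]<.108)&(a>20)&(a<70);print('cap',s.sum(),np.median(R[s],0),np.median(a[s]))
    s=(r<.045)&(R[:,2]>.085)&(R[:,2]<.13);print('bracket',s.sum(),R[s].mean(0),R[s].min(0),R[s].max(0))
E
```

```text
t 10.6 tcp [ 0.5619 -0.1672  0.1787] F [-0.1793  0.3917 -1.0561] gap -0.00010660118085116842 xyaw 157.69029740560913 tilt [ 0.0045 -0.002  -1.    ]
r 0.08536041848525752 ang from start deg 54.09834285434325
in tool frame: axis->tcp [-0.0139 -0.0842]
cap 537 [ 0.552  -0.1638  0.1001] 46.6754231337192
bracket 347 [ 0.5748 -0.0762  0.1027] [ 0.5529 -0.1023  0.0851] [ 0.594  -0.0579  0.1161]
```

View pics/wrist7.png

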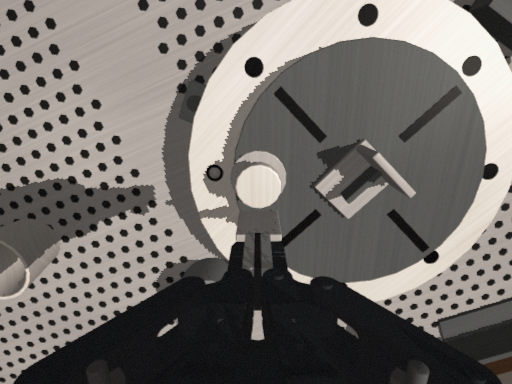

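View pics/side7.png

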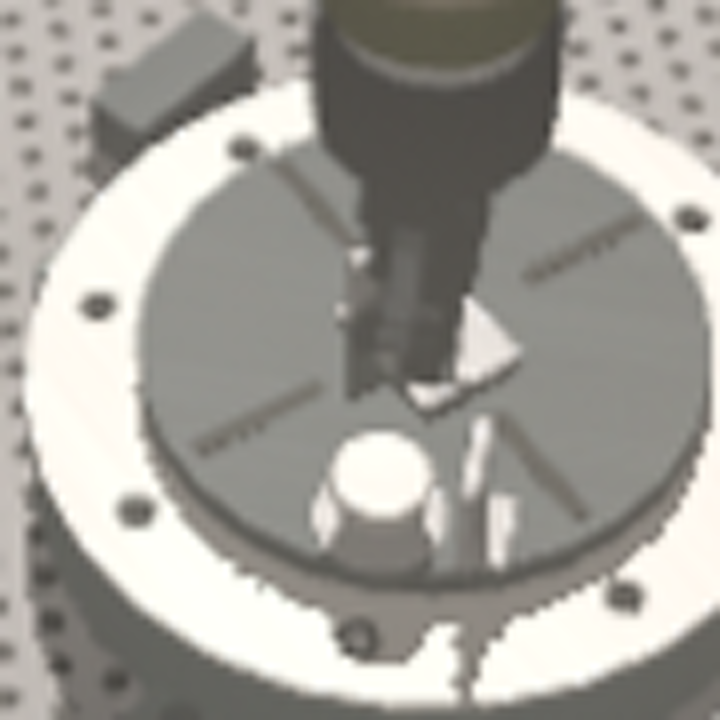

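The pin nose shows in the next hole at wrist (214,173). I'll compare the cap height in the side view with the value from the start (0.1014).

```bash
python3 - <<'E'
from st import *
rep()
q=imaging.read_camera('side')
for (n,a) in (('cap',np.pi/4),):
    X=[AX[0]+.086*np.cos(PHI+a),AX[1]+.086*np.sin(PHI+a),.102]
    c=proj(q,X)[0];Z=[world(q,(c[0]+i,c[1]+j)) for i in(-2,-1,0,1,2) for j in (-1,0,1)];print(c,X,np.median(Z,0))
p=imaging.read_camera('wrist');crop(p,'pin8',230,175,35,10)
E
```

```text
t 10.7 tcp [ 0.5602 -0.1664  0.1756] F [-0.3322 -0.2825  0.271 ] gap -0.0003826571110421592 xyaw 157.68938306858482 tilt [-0.0002  0.0001 -1.    ]
r 0.08502546010532183 ang from start deg 52.87408000262754
in tool frame: axis->tcp [-0.012  -0.0842]
[260.8602 223.7494] [np.float64(0.5487174166261453), np.float64(-0.1637109453632945), 0.102] [ 0.5491 -0.1633  0.1022]
```

View pics/pin8.png

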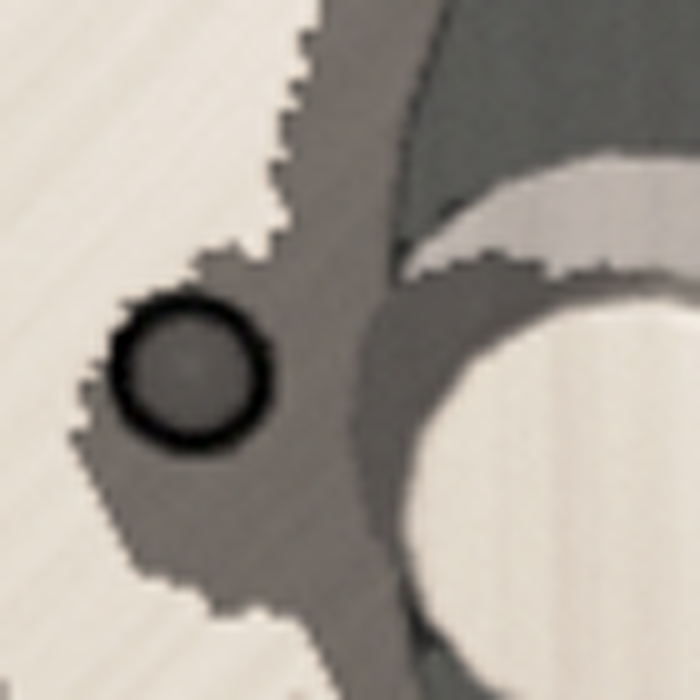

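The pin nose is centred in the next hole, at crop (190,372). The cap top is at 0.1022, so it is fully up, and it is where the geometry puts the 45° position. I'll lift a bit further clear and hand in.

{"method": "move_arm", "body": {
  "deltas": [1, 0, 0, -0.03, 0, 0, 0, 1, 0, 0, -0.03, 0, 0, 0, 1, 0, 0, 0, 0, 0, 0, 1, 0, 0, 0, 0, 0, 0]
}}

```text
clock: 11.3
tcp_pos: [0.5598, -0.1662, 0.2342]
orientation: [-0.001, 0.193, 0.981, 0.0]
wrist_force: [-0.4, 0.4, -0.0]
finger_gap: -0.0001
```

```bash
python3 - <<'E'
from st import *
rep(); print(order.hand_in())
E
```

```text
t 11.3 tcp [ 0.5598 -0.1662  0.2342] F [-0.4341  0.3736 -0.005 ] gap -0.00011539741515798575 xyaw 157.689033081282 tilt [-0.002  0.001 -1.   ]
r 0.08491327713219043 ang from start deg 52.55767875331181
in tool frame: axis->tcp [-0.0116 -0.0841]
the job is handed in; nothing more can be done
None
```

The table is on its next hole with the plunger up, and I handed the job in at 11.3 s. I pressed the cap fully in with the shut fingertips, held it with about 15–20 N while turning the table 45° anticlockwise, then lifted straight off.

**Last checks:**
- **Pin:** its nose sits centred in the next hole in the wrist view.
- **Cap:** the side camera puts its top at (0.549, -0.163, 0.102), which matches the computed 45° position and the fully-up height. An earlier wrist-view median read 2 mm lower, at 0.100; I relied on the side camera.
- **Bracket:** it stands upright near the middle of the table, with its top at 0.116.
- **Gripper:** it is clear, and the wrist force reads about zero.

I didn't measure the bystanders again at the end. The arm met no contact except on the cap.

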